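# Load the annealing kiln and hold its lid ajar

### The job

Load the violet glass ring into the little kiln: slide it over the upright post in the chamber, lowering it all the way down onto the foot before you let go. Then take hold of the lid, bring it down without letting it drop, and keep holding it open at 30 degrees from shut so that I can set the vent prop - finish still holding it there. Leave everything else on the bench where it is.

Things in the scene. Friction and masses are not known exactly. Their poses are not given: they have to be found in the camera images.
- ring_violet_c (a point): violet glass ring, a thick plain ring standing on its flat end on the graphite pad: outside diameter 46 mm, bore 24 mm, height 30 mm, about 70 g. Its point lies at the ring's centre, half-way up; z is its axis.
- kiln: small blue top-loading kiln, fixed to the bench, 200 mm front to back by 240 mm wide, rim 115 mm above the bench; open chamber 140 by 180 mm, walls 30 mm thick, bone-coloured inside. Origin under its middle, on the bench; x points from its front (control panel) to its back (hinge side), y along the hinge line.
- post_foot (a point): upright steel post in the middle of the kiln's chamber: diameter 21 mm, tapered tip, on a white ceramic foot 72 mm across. This point lies on its axis at the top of the foot, 72 mm above the bench, 43 mm below the kiln's rim; the post's tip is 38 mm above it. Axes as the kiln's. A ring fully home has its centre 15 mm above this point.
- lid_hinge (a point): middle of the hinge line of the kiln's lid, at the back top edge, 117 mm above the bench, 100 mm behind the post along the kiln's x. Axes as the kiln's: it does not turn with the lid.
- lid_knob (a point): centre of the black ball knob, 30 mm across, by which the lid is handled, on a 10 mm stem off the lid's front edge, 30 mm clear of it. It lies 232 mm from the hinge line; seen from the side its direction from the hinge is 0.13 rad further open than the lid's angle. With the lid thrown back it is uppermost, some 345 mm above the bench. Its axes turn with the lid.
- kiln_lid (a joint): opening angle of the blue kiln lid (200 by 240 mm, 35 mm thick, about 1.2 kg) in rad: 0 shut, 0.52 is 30 degrees, 1.57 upright. It starts thrown back against its stops (1.62), where it leans by itself; below about 1.4 it falls shut unless it is held. It needs about 5 N upward at the knob at 30 degrees. The hinge is nearly frictionless and has no spring.
- pad: dark grey graphite pad 350 by 200 by 15 mm, fixed; origin at the centre of its underside, x along its length. The three glass rings stand in a row along its length, about 110 mm apart, in any order.
- ring_amber_c (a point): amber glass ring of the same size, centre; to be left alone.
- ring_green_c (a point): green glass ring of the same size, centre; to be left alone.
- tweezers: steel tweezers, 148 mm long, 8 mm high, lying on the pad beside the rings; origin under the middle; leave alone.
- bottle: clear bottle with white cap, 64 mm across, 190 mm high, standing behind; origin under its middle; leave alone.
- pliers: pliers with green handles, 170 mm long, 12 mm high, lying on the bench; origin at the pivot; leave alone.
- paddle: graphite paddle with a wooden handle, 250 mm long, 26 mm high, lying on the bench; origin at the ferrule; leave alone.
Not all that is in view belongs to the job. What is meant by the part that bears ring_violet_c is not brown, grey or pink, and is the smaller of those in its own colour.

How it is judged:
By the outcome, as a careful person would: the job done as asked, in the order asked, and still so for the second after the job is handed in, while the arm keeps its last pose, push and grip.
It also fails if it takes over 72 s, if anything falls off the work surface, if the arm or the gripper's body presses on something with over 40 N, if the wrist force passes 120 N, or if a joint passes its speed limit or range.

### The arm

A 6-joint arm with a two-finger parallel gripper is mounted at the origin on the work surface. World frame = base frame: x ahead of the robot, y to its left, z up, the work surface at z = 0. Lengths are in m, angles in degrees, forces in N, time in s.
With the tool pointing down it reaches from about 0.4 to 0.825 m from the base axis. Payload 7 kg.
Tool frame: the origin (TCP) lies on the centre line of the jaws, within the pads' length; the fingertips stand 11 mm ahead of it and the grasp point (between the pads) lies 8 mm behind it; z points along the fingers, y is the line along which they close (so a half turn about z gives the same grasp; the last joint's range is limited). The gripper opens to 88 mm and grips with 3 to 60 N. Pads are 19 mm wide; open, the fingers measure 130 mm over their backs; the gripper's body (78 mm by 193 mm) begins 47 mm behind the grasp point.
Start: joints at [91.736, 20.546, 0.682, 0, -70.136, -16.507], TCP at [0.172, 0.653, 0.238] pointing down, gripper open.
Joint ranges: [-176.03, 176.03], [-82.01, 121.73], [-58.28, 71.71], [-173.87, 95.51], [-174.79, -0.11], [-173.66, 173.66]. Speed limits (degrees/s): [136.94, 136.94, 172.46, 180, 180, 180].

### API

Orientations are given as [roll, pitch, yaw] about the fixed x, y, z axes, in that order (R = Rz(yaw) Ry(pitch) Rx(roll)).
In Python, from plant import r, capture, camera_model, job gives the robot as it stands.
- The arm moves only by the tool drive_tool, never from a script. Its argument "increments" is a list that holds one entry, the list of rows, each a list of 5 numbers: the gripper's target within -1 to 1 (fully open at 1, half-way at 0, shut at -1), then the shift along the tool's x, y, z scaled (see below), then the turn about the tool's z scaled (see below). In form: [[[gripper, tx, ty, tz, roll], ...]]. A call has 1 to 5 rows; each row is the pose to reach, as a shift and turn from the pose commanded when the call began, along the tool's axes at that moment, turning the shorter way round; what a row does not reach only later rows make up. The controller multiplies each number of a shift by 120 mm and each number of a turn by 360 degrees. A row lasts 1/8 s, in which the tool goes at most 62.5 mm and 10.7 degrees, less where a joint would pass 70% of its speed; a pose out of reach is approached as far as the arm can. A call with a number of a shift or a turn outside -1 to 1 is refused whole. A call with a gripper value outside its range is refused whole. The fingers move at their own pace and stop on an object; "squeeze" is the grip in N (left out, the last holds). Time passes only in rows, so rows that repeat a pose let the fingers close. It gives the time, the measured TCP pose, the force, the opening and the grip force at its end, in the units of the state.
- r.get_state(): the state, without advancing time (a new reading comes with each control period).
- capture(name): name is "scene" or "top"; returns the picture (400x640x3 uint8, red, green, blue); there is no depth.
- camera_model(name): a dict with "camera_matrix" (3x3 intrinsics, pixels), "rvec" (rotation vector, rad) and "tvec" (3), from world to camera coordinates, as OpenCV has them. Camera axes: x right, y down, z forward; pixel columns grow to the right and rows downward; lengths in m; the calibration is good to about 2 mm. A picture is of the moment at which its call begins. camera_model takes no time and is no camera call.
- job.close_job(): hands the job in; it is judged then, once.
The state is a dict: "time_s": time; "joints": joint angles; "qd": joint speeds; "joint_torque": joint torques, N m; "tcp_pos": TCP position; "eef_rot": TCP orientation; "contact_force": force on the tool from outside, world axes, zero at the start; "moment": the same for the moment, N m; "gripper_width": finger opening in m; "gripper_force": force on a finger pad.
Only numpy, scipy, OpenCV 4.12 (cv2) and the standard library are available. Lean on these libraries where they do the work, as an engineer would, in place of code of your own. Each camera call takes 0.05 s, during which the arm holds its last target. There are 200 camera calls.

## Working session

There is one attempt and no reset: what is moved stays moved. The work goes in short steps, Python scripts to look and compute and a tool call to move; the robot and the scene stay as the last step left them, time stands still between calls to the robot, and variables do not carry over. Pictures are saved under pics/ and viewed, at most 10 in all, crops included, and the job is handed in when it is done.

Besides the shell and the picture viewer there is one more tool, called as name([rows], argument=value, ...), one row to a line, values as JSON. drive_tool: Moves the arm, as the interface text tells. Its arguments: {"type":"object","properties":{"increments":{"type":"array"},"squeeze":{"type":"number"}},"required":["increments"]}

```bash
mkdir -p pics; ls; python3 - <<'E'
from plant import r,capture,camera_model
import cv2
for n in("scene","top"):
    cv2.imwrite(f"pics/{n}0.png",capture(n)[:,:,::-1]); m=camera_model(n); print(n,m)
print(r.get_state())
E
```

```text
pics
scene {'camera_matrix': array([[419.28499688,   0.        , 322.17889984],
       [  0.        , 419.28499688, 203.88322703],
       [  0.        ,   0.        ,   1.        ]]), 'rvec': array([ 1.3867534 ,  2.08526422, -0.93937384]), 'tvec': array([ 0.2048561 , -0.23557177,  1.49544364])}
top {'camera_matrix': array([[498.05242762,   0.        , 312.88693772],
       [  0.        , 498.05242762, 200.73427787],
       [  0.        ,   0.        ,   1.        ]]), 'rvec': array([ 2.12781641, -2.10302776,  0.2181529 ]), 'tvec': array([-0.03009576,  0.5594893 ,  1.66848767])}
{'time_s': 0.1, 'joints': array([ 9.17382648e+01,  2.05889591e+01,  6.37605796e-01, -1.68657896e-02,
       -7.01356857e+01, -1.65076111e+01]), 'qd': array([-0.01792894, -0.05407125,  0.18692157,  0.03811289, -0.05424151,
       -0.0280344 ]), 'joint_torque': array([-9.81662524e-04, -5.84165955e+01,  2.93752903e+01,  7.01545671e+00,
        1.01550415e-02, -6.05076070e-05]), 'tcp_pos': array([0.17199152, 0.65227586, 0.23668996]), 'eef_rot': array([ 1.79912043e+02, -9.53162793e-03, -1.47750820e+01]), 'contact_force': array([-0.21179856, -0.03499531, -0.10219331]), 'moment': array([-0.02090747, -0.01015763, -0.02521138]), 'gripper_force': 0.0, 'gripper_width': 0.08757637859718326}
```

View pics/scene0.png

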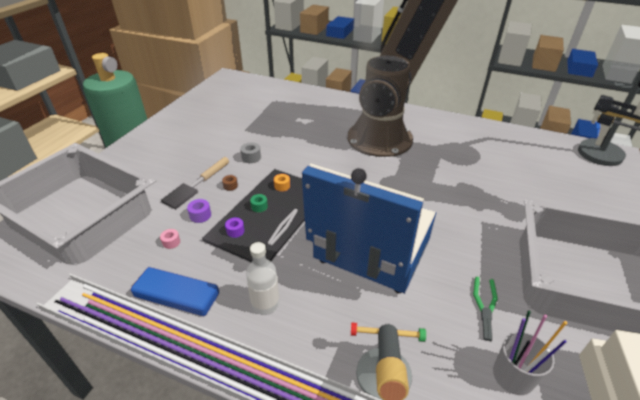

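View pics/top0.png

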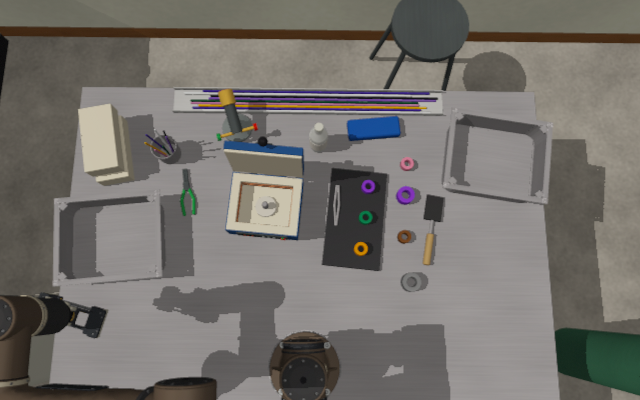

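The top view shows two violet rings: (369,186) on the pad in the row of three, and a larger one at (405,195) off the pad. The pad one is smaller and stands in the row with green and amber, so it fits. I'll confirm it in a crop and measure from the kiln crop.

```bash
python3 - <<'E'
import cv2,numpy as np
a=cv2.imread("pics/top0.png")
c=np.vstack([cv2.resize(a[130:280,215:305],None,fx=4,fy=4,interpolation=cv2.INTER_CUBIC)])
d=cv2.resize(a[130:280,325:425],None,fx=4,fy=4,interpolation=cv2.INTER_CUBIC)
cv2.imwrite("pics/crop1.png",np.hstack([c,d]))
E
cat > h.py <<'E'
import numpy as np,cv2
from plant import r,capture,camera_model
def cam(n):
    m=camera_model(n);R,_=cv2.Rodrigues(np.array(m["rvec"]));return np.array(m["camera_matrix"]),R,np.array(m["tvec"]).ravel()
def back(n,uv,z):
    K,R,t=cam(n);d=R.T@np.linalg.solve(K,[uv[0],uv[1],1.]);c=-R.T@t;return c+d*(z-c[2])/d[2]
def proj(n,p):
    K,R,t=cam(n);q=K@(R@np.array(p)+t);return q[:2]/q[2]
def tri(a,b):
    P=[(lambda K,R,t:K@np.c_[R,t])(*cam(n)) for n in("top","scene")]
    x=cv2.triangulatePoints(P[0],P[1],np.array(a,float).reshape(2,1),np.array(b,float).reshape(2,1));return (x[:3]/x[3]).ravel()
E
```

```text
(no output)
```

View pics/crop1.png

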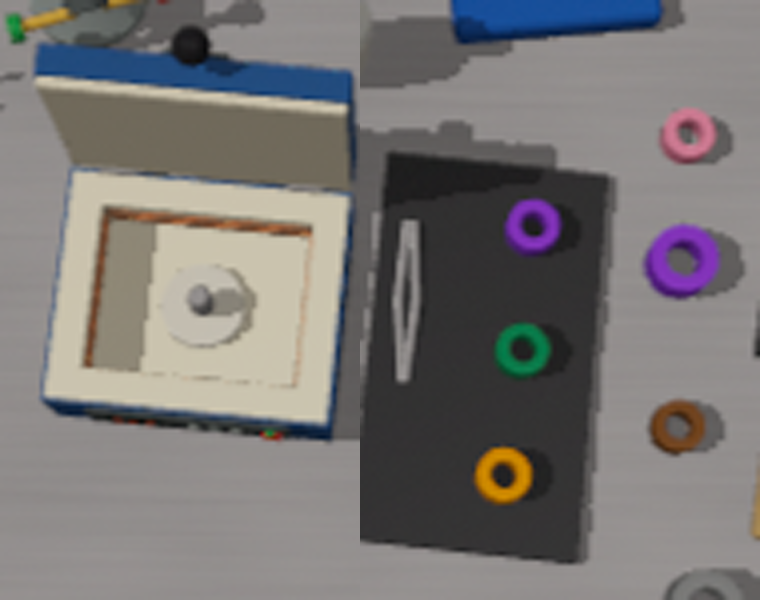

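The crop confirms it: the violet ring on the pad (full-image px 368,186) is the smaller of the two violets. The post tip is at about (265,204) and the knob at about (262.5,141.5).

```bash
python3 - <<'E'
from h import *
np.set_printoptions(precision=4,suppress=True)
f=lambda u,v:(215+u/4-.375,130+v/4-.375)
C=[back("top",f(*p),.115) for p in[(43,402),(328,424),(350,193),(70,168)]]
fl,fr,br,bl=C
print("rim ctr",np.mean(C,0)); x=(bl+br-fl-fr)/2;y=(fl+bl-fr-br)/2
print(np.linalg.norm(x),np.linalg.norm(y),np.degrees(np.arctan2(x[1],x[0])),np.degrees(np.arctan2(-y[0],y[1])))
print("foot",back("top",f(207,306),.072),"tip",back("top",f(201,297),.108))
g=back("top",f(190,46),.345);print("knob",g)
print("knob tri",tri(f(190,46),(358.7,176.5)))
for n in("top","scene"):
    a=cv2.imread(f"pics/{n}0.png");h=cv2.cvtColor(a,cv2.COLOR_BGR2HSV)
    m=cv2.inRange(h,(130,110,70),(150,255,255))
    k,_,s,c=cv2.connectedComponentsWithStats(m)
    for i in range(1,k):
        if s[i,4]>40:print(n,s[i],c[i],back(n,c[i],.033), back(n,(s[i,0]+s[i,2]/2-.5,s[i,1]+s[i,3]/2-.5),.034))
print("pad edge",[back("top",(325+(u-360)/4-.4,130+v/4-.4),.015) for u,v in[(388,153),(612,178),(583,562)]])
E
```

```text
rim ctr [0.5366 0.1395 0.115 ]
0.1987269331149212 0.23708409400581867 -4.116857066003884 -4.160658231141901
foot [0.536  0.1356 0.072 ] tip [0.5366 0.1375 0.108 ]
knob [0.678  0.1284 0.345 ]
knob tri [0.678  0.1289 0.3444]
top [235  97 201   5 416] [334.1418  99.1827] [ 0.9461 -0.0972  0.033 ] [ 0.9464 -0.1003  0.034 ]
top [361 180  15  14 148] [367.6081 186.3378] [ 0.6191 -0.2165  0.033 ] [ 0.6183 -0.2177  0.034 ]
top [396 186  19  18 217] [405.0876 194.7558] [ 0.5902 -0.3483  0.033 ] [ 0.5909 -0.3478  0.034 ]
scene [188 200  22  22 391] [198.9591 210.2199] [ 0.6013 -0.3386  0.033 ] [ 0.6036 -0.3383  0.034 ]
scene [225 217  20  21 331] [234.3988 226.8701] [ 0.6197 -0.2146  0.033 ] [ 0.6208 -0.2134  0.034 ]
scene [ 79 307  28  12  57] [ 93.3333 312.6667] [ 0.9653 -0.3544  0.033 ] [ 0.9661 -0.3556  0.034 ]
scene [511 320  14  39  72] [516.8333 339.4722] [0.6784 0.4932 0.033 ] [0.6775 0.4941 0.034 ]
pad edge [array([ 0.6902, -0.0896,  0.015 ]), array([ 0.6694, -0.2909,  0.015 ]), array([ 0.3267, -0.2593,  0.015 ])]
```

drive_tool([
  [[1,0,0,0,-0.0297],[1,0,0,0,-0.0297]],
])

```text
time_s: 0.35
tcp_pos: [0.1721, 0.6525, 0.2371]
eef_rot: [180.0, 0.0, -4.1]
contact_force: [0.8, -0.1, -0.2]
gripper_width: 0.0878
gripper_force: 0.0
```

drive_tool([
  [[1,0.472,0.805,0,0],[1,0.472,0.805,0,0]],
])

```text
time_s: 0.6
tcp_pos: [0.2221, 0.5506, 0.2369]
eef_rot: [179.9, 0.0, -4.3]
contact_force: [-0.0, -0.3, 0.6]
gripper_width: 0.0878
gripper_force: 0.0
```

drive_tool([
  [[1,0.472,0.805,0,0],[1,0.472,0.805,0,0]],
])

```text
time_s: 0.85
tcp_pos: [0.272, 0.4497, 0.2375]
eef_rot: [180.0, 0.0, -4.4]
contact_force: [1.3, 0.6, 1.2]
gripper_width: 0.0875
gripper_force: 0.0
```

drive_tool([
  [[1,0.472,0.805,0,0],[1,0.472,0.805,0,0],[1,0.472,0.805,0,0]],
])

```text
time_s: 1.23
tcp_pos: [0.3217, 0.3488, 0.2379]
eef_rot: [-180.0, 0.0, -4.5]
contact_force: [0.5, 0.8, -0.1]
gripper_width: 0.0874
gripper_force: 0.0
```

drive_tool([
  [[1,0.472,0.805,0,0],[1,0.472,0.805,0,0]],
])

```text
time_s: 1.48
tcp_pos: [0.3709, 0.2504, 0.2376]
eef_rot: [-180.0, -0.0, -4.2]
contact_force: [1.1, -0.7, 0.1]
gripper_width: 0.0876
gripper_force: 0.0
```

drive_tool([
  [[1,0.472,0.805,0,0],[1,0.472,0.805,0,0]],
])

```text
time_s: 1.72
tcp_pos: [0.4209, 0.1496, 0.2378]
eef_rot: [-180.0, -0.0, -4.3]
contact_force: [0.9, 0.2, 0.2]
gripper_width: 0.088
gripper_force: 0.0
```

drive_tool([
  [[1,0.62,0.97,0,0],[1,0.62,0.97,0,0],[1,0.62,0.97,0,0]],
])

```text
time_s: 2.1
tcp_pos: [0.4874, 0.027, 0.2371]
eef_rot: [180.0, 0.0, -4.5]
contact_force: [0.7, 0.8, -0.4]
gripper_width: 0.0875
gripper_force: 0.0
```

drive_tool([
  [[1,0.62,0.97,0,0],[1,0.62,0.97,0,0],[1,0.62,0.97,0,0]],
])

```text
time_s: 2.48
tcp_pos: [0.5534, -0.0937, 0.2367]
eef_rot: [180.0, 0.1, -4.4]
contact_force: [-0.9, 0.6, -0.5]
gripper_width: 0.0872
gripper_force: 0.0
```

drive_tool([
  [[1,0.62,0.97,0,0],[1,0.62,0.97,0,0],[1,0.62,0.97,0,0],[1,0.62,0.97,0,0]],
])

```text
time_s: 2.98
tcp_pos: [0.6183, -0.213, 0.2366]
eef_rot: [-180.0, 0.1, -4.2]
contact_force: [-0.4, 0.9, 0.2]
gripper_width: 0.0874
gripper_force: 0.0
```

drive_tool([
  [[1,0.0,0.023,0.45,0],[1,0,0.023,0.89,0],[1,0,0.023,0.89,0]],
])

```text
time_s: 3.35
tcp_pos: [0.6149, -0.2139, 0.1273]
eef_rot: [-180.0, 0.4, -4.1]
contact_force: [0.4, 1.0, 1.0]
gripper_width: 0.0874
gripper_force: 0.0
```

```bash
python3 - <<'E'
from h import *
s=r.get_state();print(s["tcp_pos"],s["eef_rot"])
o=[]
for n in("top","scene"):
    a=capture(n)[:,:,::-1].copy(); p=proj(n,s["tcp_pos"]-[0,0,.1]); print(n,p)
    u,v=map(int,p); u0,v0=u-45,v-50
    c=cv2.resize(a[v0:v0+100,u0:u0+90],None,fx=4,fy=4,interpolation=cv2.INTER_CUBIC)
    o.append(c); print(u0,v0)
    m=cv2.inRange(cv2.cvtColor(a,cv2.COLOR_BGR2HSV),(130,110,70),(150,255,255))
    k,_,st,ce=cv2.connectedComponentsWithStats(m)
    print([(st[i].tolist(),ce[i]) for i in range(1,k) if st[i,4]>40])
cv2.imwrite("pics/close1.png",np.hstack(o))
E
```

```text
[ 0.6148553  -0.21394581  0.12730455] [-179.95571794    0.44695706   -4.05555702]
top [366.72718938 187.86046017]
321 137
[([235, 97, 201, 5, 408], array([332.32598039,  99.07598039])), ([361, 184, 14, 10, 94], array([367.22340426, 188.80851064])), ([396, 186, 19, 18, 211], array([405.11848341, 194.86729858]))]
scene [235.85658178 227.3067663 ]
190 177
[([188, 200, 23, 22, 399], array([198.87218045, 210.30075188])), ([225, 217, 20, 21, 325], array([234.43692308, 226.89538462])), ([511, 320, 13, 38, 61], array([517.13114754, 338.32786885]))]
```

View pics/close1.png

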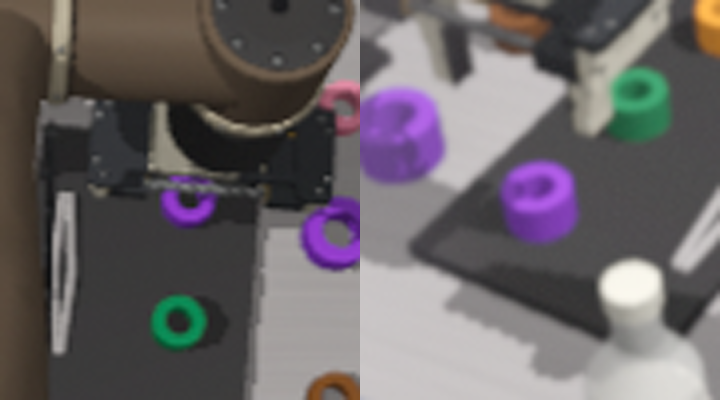

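The view shows the fingers straddling the violet ring on the pad (scene px 234,227; top px 367,187), with the TCP about 4 mm short in x.

drive_tool([
  [[1,0.034,0.011,0.0,0],[1,0.034,0.011,0.2,0],[1,0.034,0.011,0.4,0],[1,0.034,0.011,0.4,0]],
])

```text
time_s: 3.95
tcp_pos: [0.6218, -0.2177, 0.083]
eef_rot: [-180.0, 0.0, -4.1]
contact_force: [0.9, 0.4, 1.5]
gripper_width: 0.0877
gripper_force: 0.0
```

drive_tool([
  [[1,-0.022,-0.014,0.15,0],[1,-0.022,-0.014,0.3,0],[1,-0.022,-0.014,0.44,0],[1,-0.022,-0.014,0.44,0],[1,-0.022,-0.014,0.44,0]],
])

```text
time_s: 4.58
tcp_pos: [0.6197, -0.2161, 0.0303]
eef_rot: [180.0, -0.0, -4.1]
contact_force: [0.1, 0.6, 0.2]
gripper_width: 0.0878
gripper_force: 0.0
```

drive_tool([
  [[-0.2,0,0,0,0],[-0.2,0,0,0,0],[-0.2,0,0,0,0],[-0.2,0,0,0,0],[-0.2,0,0,0,0]],
], squeeze=20)

```text
time_s: 5.2
tcp_pos: [0.6193, -0.2159, 0.03]
eef_rot: [180.0, -0.0, -4.1]
contact_force: [-0.3, -0.2, 0.2]
gripper_width: 0.0461
gripper_force: 20.0
```

drive_tool([
  [[-0.2,0,0,0,0],[-0.2,0,0,0,0],[-0.2,0,0,0,0],[-0.2,0,0,0,0]],
])

```text
time_s: 5.7
tcp_pos: [0.6193, -0.216, 0.03]
eef_rot: [180.0, -0.0, -4.1]
contact_force: [-0.9, -0.3, 1.1]
gripper_width: 0.0461
gripper_force: 20.0
```

drive_tool([
  [[-0.2,0,0,-0.2,0],[-0.2,0,0,-0.5,0],[-0.2,0,0,-0.8,0]],
])

```text
time_s: 6.08
tcp_pos: [0.619, -0.2159, 0.1265]
eef_rot: [-180.0, 0.1, -4.1]
contact_force: [-0.6, -0.1, -0.5]
gripper_width: 0.0461
gripper_force: 20.0
```

drive_tool([
  [[-0.2,-0.3,0,-0.3,0],[-0.2,-0.6,0,-0.6,0],[-0.2,-0.898,0,-0.6,0],[-0.2,-0.898,0,-0.6,0]],
])

```text
time_s: 6.58
tcp_pos: [0.5098, -0.2081, 0.1989]
eef_rot: [-180.0, -0.1, -4.1]
contact_force: [0.6, 0.3, -1.2]
gripper_width: 0.0463
gripper_force: 20.0
```

drive_tool([
  [[-0.2,0,-0.3,0,0],[-0.2,0,-0.65,0,0],[-0.2,0,-0.963,0,0]],
])

```text
time_s: 6.95
tcp_pos: [0.5205, -0.0918, 0.1976]
eef_rot: [180.0, 0.0, -4.1]
contact_force: [0.2, 0.2, -0.5]
gripper_width: 0.046
gripper_force: 20.0
```

drive_tool([
  [[-0.2,0,-0.3,0,0],[-0.2,0,-0.65,0,0],[-0.2,0,-0.963,0,0]],
])

```text
time_s: 7.32
tcp_pos: [0.5287, 0.0239, 0.1976]
eef_rot: [180.0, 0.0, -4.1]
contact_force: [-0.5, 0.0, -0.1]
gripper_width: 0.046
gripper_force: 20.0
```

drive_tool([
  [[-0.2,0,-0.3,0,0],[-0.2,0,-0.65,0,0],[-0.2,0,-0.963,0,0],[-0.2,0,-0.963,0,0],[-0.2,0,-0.963,0,0]],
])

```text
time_s: 7.95
tcp_pos: [0.5365, 0.1376, 0.1973]
eef_rot: [180.0, 0.1, -4.0]
contact_force: [0.0, -0.7, -1.3]
gripper_width: 0.0461
gripper_force: 20.0
```

```bash
python3 - <<'E'
from h import *
s=r.get_state();print(s["tcp_pos"],s["eef_rot"])
o=[]
for n in("top","scene"):
    a=capture(n)[:,:,::-1].copy()
    u,v=map(int,proj(n,[.5366,.1375,.18])); u0,v0=u-45,v-50; print(n,u0,v0,proj(n,[.5366,.1375,.108]),proj(n,s["tcp_pos"]))
    o.append(cv2.resize(a[v0:v0+100,u0:u0+90],None,fx=4,fy=4,interpolation=cv2.INTER_CUBIC))
cv2.imwrite("pics/close2.png",np.hstack(o))
E
```

```text
[0.53646406 0.13763746 0.19733814] [ 1.79958373e+02  5.38047975e-02 -4.04592989e+00]
top 217 149 [264.86223488 203.87786264] [262.26148473 198.42172369]
scene 332 149 [374.55080771 222.29496964] [378.11028027 193.86193111]
```

View pics/close2.png

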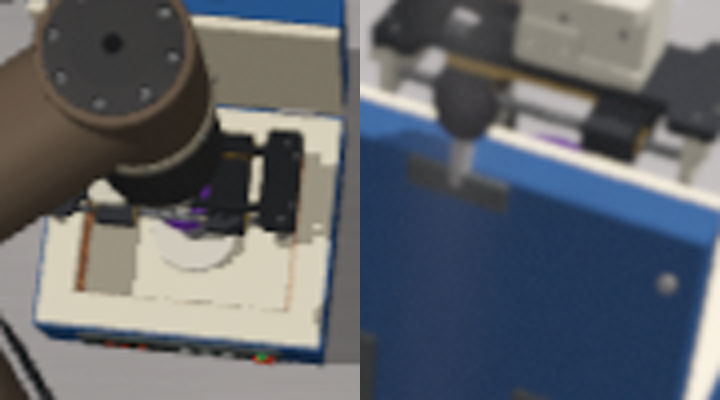

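The arm hides the post in both views; the ring is held centred at top px (262,198). I'll lower by feel.

drive_tool([
  [[-0.2,0,0,0.2,0],[-0.2,0,0,0.4,0],[-0.2,0,0,0.52,0],[-0.2,0,0,0.52,0]],
])

```text
time_s: 8.55
tcp_pos: [0.5361, 0.1367, 0.1348]
eef_rot: [179.9, 0.1, -4.1]
contact_force: [0.8, 0.1, -1.4]
gripper_width: 0.0458
gripper_force: 20.0
```

drive_tool([
  [[-0.2,0,0,0.03,0],[-0.2,0,0,0.06,0],[-0.2,0,0,0.09,0],[-0.2,0,0,0.11,0],[-0.2,0,0,0.11,0]],
])

```text
time_s: 9.18
tcp_pos: [0.5364, 0.1375, 0.1222]
eef_rot: [180.0, 0.0, -4.1]
contact_force: [0.4, -0.5, -0.3]
gripper_width: 0.0462
gripper_force: 20.0
```

drive_tool([
  [[-0.2,0,0,0.02,0],[-0.2,0,0,0.04,0],[-0.2,0,0,0.05,0],[-0.2,0,0,0.05,0]],
])

```text
time_s: 9.68
tcp_pos: [0.5371, 0.1382, 0.1166]
eef_rot: [-179.9, -0.1, -4.1]
contact_force: [2.0, 4.1, -0.4]
gripper_width: 0.0463
gripper_force: 20.0
```

drive_tool([
  [[-0.2,0.006,-0.012,0,0],[-0.2,0.006,-0.012,0.02,0],[-0.2,0.006,-0.012,0.04,0],[-0.2,0.006,-0.012,0.04,0]],
])

```text
time_s: 10.18
tcp_pos: [0.537, 0.1387, 0.1111]
eef_rot: [180.0, 0.0, -4.1]
contact_force: [-0.1, -0.0, -0.9]
gripper_width: 0.0461
gripper_force: 20.0
```

Free of side force; keep lowering.

drive_tool([
  [[-0.2,0,0,0.03,0],[-0.2,0,0,0.06,0],[-0.2,0,0,0.09,0],[-0.2,0,0,0.1,0],[-0.2,0,0,0.1,0]],
])

```text
time_s: 10.8
tcp_pos: [0.5372, 0.1388, 0.0994]
eef_rot: [180.0, 0.0, -4.1]
contact_force: [-1.2, 0.7, -0.4]
gripper_width: 0.046
gripper_force: 20.0
```

drive_tool([
  [[-0.2,0,0,0.02,0],[-0.2,0,0,0.04,0],[-0.2,0,0,0.06,0],[-0.2,0,0,0.06,0]],
])

```text
time_s: 11.3
tcp_pos: [0.5372, 0.1388, 0.0921]
eef_rot: [180.0, 0.0, -4.1]
contact_force: [0.3, 1.1, -1.7]
gripper_width: 0.0459
gripper_force: 20.0
```

drive_tool([
  [[-0.2,0,0,0.01,0],[-0.2,0,0,0.02,0],[-0.2,0,0,0.03,0],[-0.2,0,0,0.035,0],[-0.2,0,0,0.035,0]],
])

```text
time_s: 11.92
tcp_pos: [0.5372, 0.1389, 0.0881]
eef_rot: [180.0, 0.0, -4.1]
contact_force: [-0.9, 0.0, 0.5]
gripper_width: 0.0459
gripper_force: 20.0
```

drive_tool([
  [[-0.2,0,0,0.006,0],[-0.2,0,0,0.012,0],[-0.2,0,0,0.012,0]],
])

```text
time_s: 12.3
tcp_pos: [0.5373, 0.1389, 0.087]
eef_rot: [-180.0, -0.0, -4.1]
contact_force: [-1.1, -0.7, 2.9]
gripper_width: 0.0459
gripper_force: 20.0
```

drive_tool([
  [[-0.2,0,0,0.006,0],[-0.2,0,0,0.006,0],[-0.2,0,0,0.006,0]],
])

```text
time_s: 12.68
tcp_pos: [0.5374, 0.1389, 0.0869]
eef_rot: [-180.0, -0.0, -4.1]
contact_force: [-3.7, -0.4, 9.8]
gripper_width: 0.0462
gripper_force: 20.0
```

Seated on the foot (9.8 N upward, z no longer falling). Release and rise.

drive_tool([
  [[0.5,0,0,-0.006,0],[0.5,0,0,-0.006,0],[0.5,0,0,-0.006,0],[0.5,0,0,-0.006,0],[0.5,0,0,-0.006,0]],
])

```text
time_s: 13.3
tcp_pos: [0.5373, 0.1389, 0.0866]
eef_rot: [180.0, 0.0, -4.1]
contact_force: [-0.2, 0.8, -0.2]
gripper_width: 0.0657
gripper_force: 0.0
```

drive_tool([
  [[0.5,0,0,-0.15,0],[0.5,0,0,-0.4,0],[0.5,0,0,-0.7,0],[0.5,0,0,-1,0],[0.5,0,0,-1,0]],
])

```text
time_s: 13.92
tcp_pos: [0.5389, 0.1397, 0.2099]
eef_rot: [-179.8, -0.3, -4.1]
contact_force: [-0.2, 0.7, -0.3]
gripper_width: 0.0657
gripper_force: 0.0
```

drive_tool([
  [[0.5,-0.3,0,-0.3,0],[0.5,-0.6,0,-0.6,0],[0.5,-0.6,0,-1,0],[0.5,-0.6,0,-1,0]],
])

```text
time_s: 14.42
tcp_pos: [0.4665, 0.1448, 0.3302]
eef_rot: [-179.8, -0.3, -4.0]
contact_force: [0.5, 0.2, -1.0]
gripper_width: 0.0659
gripper_force: 0.0
```

drive_tool([
  [[0.5,0,0,-0.4,0],[0.5,0,0,-0.7,0],[0.5,0,0,-0.7,0],[0.5,0,0,-0.7,0]],
])

```text
time_s: 14.92
tcp_pos: [0.4652, 0.144, 0.4091]
eef_rot: [180.0, 0.1, -4.1]
contact_force: [0.5, 0.3, -0.1]
gripper_width: 0.0657
gripper_force: 0.0
```

```bash
python3 - <<'E'
from h import *
s=r.get_state();print(s["tcp_pos"],s["eef_rot"],s["joints"])
a=capture("top")[:,:,::-1].copy(); b=capture("scene")[:,:,::-1].copy()
u,v=map(int,proj("top",[.5366,.1375,.1])); print(u-45,v-80)
u2,v2=map(int,proj("scene",[.678,.128,.345]));print(u2-45,v2-60)
f=lambda a,u0,v0:cv2.resize(a[v0:v0+120,u0:u0+90],None,fx=4,fy=4,interpolation=cv2.INTER_CUBIC)
cv2.imwrite("pics/close3.png",np.hstack([f(a,u-45,v-80),f(b,u2-45,v2-60)]))
E
```

```text
[0.46515029 0.14403697 0.40914088] [ 1.79954526e+02  1.07666848e-01 -4.09046097e+00] [ 4.03668900e+01 -1.38930362e+00 -4.34417308e+00 -4.30021240e-02
 -8.71538302e+01  4.55448677e+01]
220 124
312 116
```

View pics/close3.png

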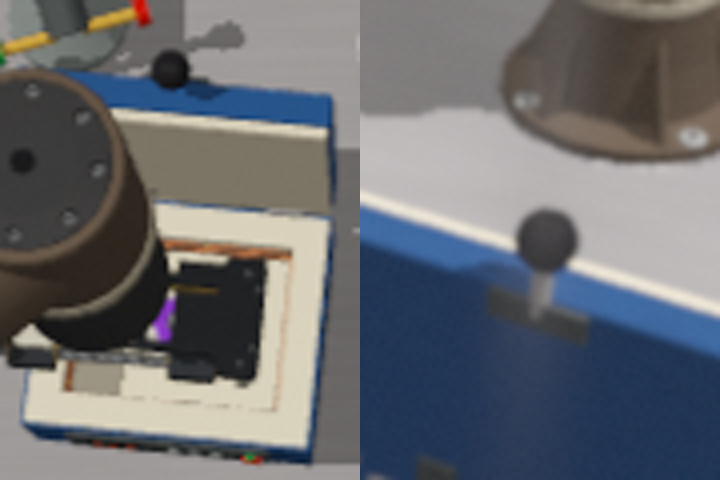

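The violet ring is in the chamber (top px about 260,204), and the knob is at top (262,141) and scene (358.4,175.6), which puts it at about (0.678, 0.129, 0.345).

drive_tool([
  [[0.5,0.3,0,0,0],[0.5,0.6,0,0,0],[0.5,0.89,0,0,0],[0.5,0.89,0,0,0]],
])

```text
time_s: 15.52
tcp_pos: [0.5734, 0.1362, 0.4075]
eef_rot: [179.8, 0.2, -4.2]
contact_force: [-0.5, 0.0, -0.1]
gripper_width: 0.0661
gripper_force: 0.0
```

drive_tool([
  [[0.5,0.3,0,0,0],[0.5,0.6,0,0,0],[0.5,0.89,0,0,0],[0.5,0.89,0,0,0],[0.5,0.89,0,0,0]],
])

```text
time_s: 16.15
tcp_pos: [0.678, 0.1289, 0.4101]
eef_rot: [180.0, 0.1, -4.1]
contact_force: [-0.7, 0.1, 0.5]
gripper_width: 0.0657
gripper_force: 0.0
```

drive_tool([
  [[0.5,0,0,0.15,0],[0.5,0,0,0.3,0],[0.5,0,0,0.45,0],[0.5,0,0,0.6,0],[0.5,0,0,0.6,0]],
])

```text
time_s: 16.77
tcp_pos: [0.677, 0.1289, 0.3382]
eef_rot: [180.0, 0.1, -4.0]
contact_force: [0.1, 0.5, 0.4]
gripper_width: 0.0659
gripper_force: 0.0
```

drive_tool([
  [[0.5,0,0,0,0],[0.5,0,0,0,0],[0.5,0,0,0,0]],
])

```text
time_s: 17.15
tcp_pos: [0.6786, 0.1289, 0.3394]
eef_rot: [-180.0, -0.0, -4.1]
contact_force: [0.4, -0.2, 1.0]
gripper_width: 0.0655
gripper_force: 0.0
```

```bash
python3 - <<'E'
from h import *
b=capture("scene")[:,:,::-1].copy()
cv2.imwrite("pics/close4.png",cv2.resize(b[125:225,300:420],None,fx=5,fy=5,interpolation=cv2.INTER_CUBIC))
E
```

```text
(no output)
```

View pics/close4.png

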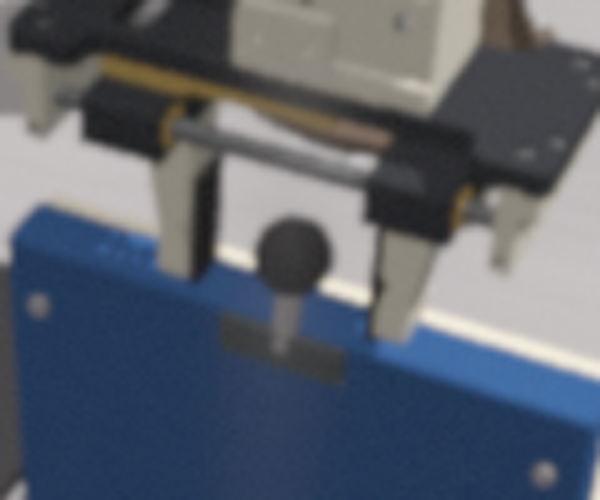

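The ball knob (crop px 293,255) sits centrally between the open fingers. Close.

drive_tool([
  [[0.5,0,0,0.015,0],[-0.6,0,0,0.015,0],[-0.6,0,0,0.015,0],[-0.6,0,0,0.015,0],[-0.6,0,0,0.015,0]],
], squeeze=35)

```text
time_s: 17.82
tcp_pos: [0.6786, 0.1288, 0.3369]
eef_rot: [180.0, -0.0, -4.1]
contact_force: [0.2, -0.4, 0.2]
gripper_width: 0.0313
gripper_force: 0.0
```

drive_tool([
  [[-0.6,0,0,0,0],[-0.6,0,0,0,0],[-0.6,0,0,0,0]],
])

```text
time_s: 18.2
tcp_pos: [0.6785, 0.1283, 0.3369]
eef_rot: [180.0, 0.0, -4.1]
contact_force: [0.1, -4.3, 0.3]
gripper_width: 0.0281
gripper_force: 35.0
```

```bash
python3 - <<'E'
import numpy as np
L=232/120
K=[1.75,1.53,1.31,1.09,.87,.6536]
for a,b in zip(K,K[1:]):
    s=np.linspace(a,b,6)[1:]
    print(a,b,[[round(L*(-np.cos(p)+np.cos(a)),3),round(-L*(np.sin(p)-np.sin(a)),3)] for p in s])
E
```

```text
1.75 1.53 [[np.float64(-0.084), np.float64(-0.013)], [np.float64(-0.169), np.float64(-0.023)], [np.float64(-0.253), np.float64(-0.029)], [np.float64(-0.338), np.float64(-0.031)], [np.float64(-0.423), np.float64(-0.029)]]
1.53 1.31 [[np.float64(-0.085), np.float64(0.005)], [np.float64(-0.169), np.float64(0.014)], [np.float64(-0.254), np.float64(0.027)], [np.float64(-0.337), np.float64(0.044)], [np.float64(-0.42), np.float64(0.064)]]
1.31 1.09 [[np.float64(-0.082), np.float64(0.024)], [np.float64(-0.162), np.float64(0.051)], [np.float64(-0.242), np.float64(0.082)], [np.float64(-0.319), np.float64(0.116)], [np.float64(-0.396), np.float64(0.154)]]
1.09 0.87 [[np.float64(-0.075), np.float64(0.041)], [np.float64(-0.147), np.float64(0.085)], [np.float64(-0.218), np.float64(0.133)], [np.float64(-0.286), np.float64(0.183)], [np.float64(-0.353), np.float64(0.236)]]
0.87 0.6536 [[np.float64(-0.063), np.float64(0.055)], [np.float64(-0.123), np.float64(0.113)], [np.float64(-0.181), np.float64(0.174)], [np.float64(-0.236), np.float64(0.237)], [np.float64(-0.288), np.float64(0.302)]]
```

drive_tool([
  [[-0.6,-0.084,0,-0.013,0],[-0.6,-0.169,0,-0.023,0],[-0.6,-0.253,0,-0.029,0],[-0.6,-0.338,0,-0.031,0],[-0.6,-0.423,0,-0.029,0]],
])

```text
time_s: 18.82
tcp_pos: [0.627, 0.1326, 0.3405]
eef_rot: [-180.0, -0.0, -4.1]
contact_force: [0.7, -2.3, -1.3]
gripper_width: 0.0285
gripper_force: 35.0
```

drive_tool([
  [[-0.6,-0.085,0,0.005,0],[-0.6,-0.169,0,0.014,0],[-0.6,-0.254,0,0.027,0],[-0.6,-0.337,0,0.044,0],[-0.6,-0.42,0,0.064,0]],
])

```text
time_s: 19.45
tcp_pos: [0.577, 0.1367, 0.3327]
eef_rot: [-179.9, -0.0, -4.1]
contact_force: [-0.4, 3.1, 0.3]
gripper_width: 0.0281
gripper_force: 35.0
```

drive_tool([
  [[-0.6,-0.082,0,0.024,0],[-0.6,-0.162,0,0.051,0],[-0.6,-0.242,0,0.082,0],[-0.6,-0.319,0,0.116,0],[-0.6,-0.396,0,0.154,0]],
])

```text
time_s: 20.08
tcp_pos: [0.5296, 0.1407, 0.3141]
eef_rot: [-179.9, -0.0, -4.1]
contact_force: [-1.4, 8.2, 0.6]
gripper_width: 0.0284
gripper_force: 35.0
```

drive_tool([
  [[-0.6,-0.075,-0.005,0.041,0],[-0.6,-0.147,-0.008,0.085,0],[-0.6,-0.218,-0.01,0.133,0],[-0.6,-0.286,-0.011,0.183,0],[-0.6,-0.353,-0.012,0.236,0]],
])

```text
time_s: 20.7
tcp_pos: [0.487, 0.1443, 0.285]
eef_rot: [-180.0, 0.1, -4.1]
contact_force: [-0.8, 4.0, -4.0]
gripper_width: 0.0281
gripper_force: 35.0
```

drive_tool([
  [[-0.6,-0.063,-0.003,0.055,0],[-0.6,-0.123,-0.005,0.113,0],[-0.6,-0.181,-0.007,0.174,0],[-0.6,-0.236,-0.009,0.237,0],[-0.6,-0.288,-0.01,0.302,0]],
])

```text
time_s: 21.32
tcp_pos: [0.4531, 0.1472, 0.249]
eef_rot: [180.0, 0.0, -4.1]
contact_force: [-2.1, 1.1, -3.4]
gripper_width: 0.0282
gripper_force: 35.0
```

drive_tool([
  [[-0.6,0,0,0,0],[-0.6,0,0,0,0],[-0.6,0,0,0,0],[-0.6,0,0,0,0]],
])

```text
time_s: 21.82
tcp_pos: [0.4536, 0.1472, 0.2497]
eef_rot: [180.0, 0.0, -4.1]
contact_force: [-4.2, -0.3, -2.6]
gripper_width: 0.0285
gripper_force: 35.0
```

```bash
python3 - <<'E'
from h import *
s=r.get_state();print(s["tcp_pos"],s["eef_rot"],s["contact_force"])
p=s["tcp_pos"]+[0,0,.008]
a=np.radians(-4.1);h=np.array([.5372,.1389])+.1*np.array([np.cos(a),np.sin(a)])
d=(p[:2]-h)@[-np.cos(a),-np.sin(a)];z=p[2]-.117
print("r",np.hypot(d,z),"lid deg",np.degrees(np.arctan2(z,d)-.13))
t=capture("top")[:,:,::-1].copy();b=capture("scene")[:,:,::-1].copy()
f=lambda a,u0,v0:cv2.resize(a[v0:v0+130,u0:u0+130],None,fx=3,fy=3,interpolation=cv2.INTER_CUBIC)
cv2.imwrite("pics/close5.png",np.hstack([f(t,205,130),f(b,290,140)]))
E
```

```text
[0.45363356 0.14715003 0.24973943] [ 1.79965374e+02  1.89773159e-02 -4.09640422e+00] [-4.15384802 -0.25486335 -2.59978568]
r 0.23160829799615107 lid deg 29.972148961152207
```

View pics/close5.png

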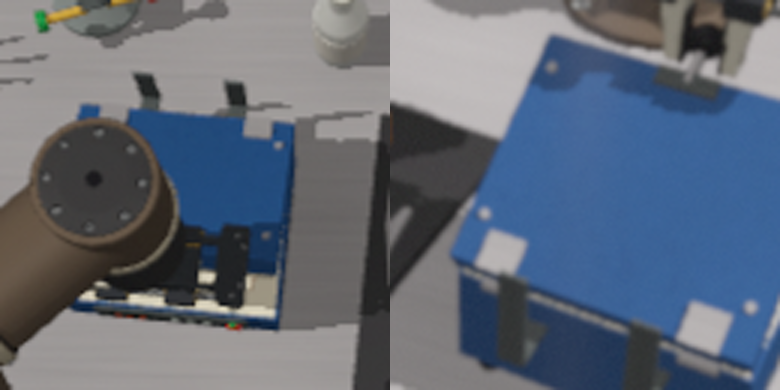

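The lid is held part-open, with the ball still between the jaws (scene crop px 707,40). Geometry puts it at 30.0°, and the hold is steady.

```bash
python3 -c "
from plant import job;print(job.close_job())"
```

```text
the job is handed in; nothing more can be done
None
```

The violet ring is on the post, all the way down on the foot, and the arm is still holding the lid at about 30° from shut (worked out from the arm's position); the job is handed in at about 22 s.

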